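# Make up the stone setter's and the fitter's kits

## Task

Make up two kits from the things standing on the bench. In the red tray: set the orange rubber ring flat on the large circle first, then stand the black tin of setting pitch centred on the ring, and stand the small pale cream graver handle upright on the small circle. In the blue tray: put the tin of brass screws on the large circle and stand the small black graver handle upright on the small circle. Leave the brown handle and the tin of red and green scraps where they are.

Things in the scene. Friction and masses are not known exactly. Their poses are not given: they have to be found in the camera images.
- red_tray: Shallow wooden kit tray with brass corners and a red floor. Fixed. 90 mm (x) by 190 mm (y), walls 4 mm thick, rim 16 mm and inner floor 12 mm above the bench. Origin: middle of the underside, x across, y lengthwise. White outlined circles on its floor: the large one (72 mm across) centred at y = -47.5 mm, the small one (40 mm across) at y = +47.5 mm.
- blue_tray: The same wooden tray with a blue floor. Fixed. 90 mm (x) by 190 mm (y), walls 4 mm thick, rim 16 mm and inner floor 12 mm above the bench. Origin: middle of the underside, x across, y lengthwise. White outlined circles on its floor: the large one (72 mm across) centred at y = +47.5 mm, the small one (40 mm across) at y = -47.5 mm.
- ring_stand: Loose orange rubber ring, a stand for the pitch tin: 52 mm outside, 32 mm inside diameter, 14 mm high. Origin: centre of the underside, z up.
- pitch_tin: Loose round black tin of setting pitch with a small light bead on top: 61 mm across, 26 mm high over all; its upright wall, to be gripped, is 16 mm high. Flat underside. Origin: centre of the underside, z up.
- screw_tin: Loose round grey tin of brass screws (yellow and grey bits, no red or green), 44 mm across, 17 mm high. Origin: centre of the underside, z up.
- pale_handle: Loose small turned graver handle of pale cream wood, 26 mm across, 35 mm high. Stands upright on its narrow foot, bulb up, and is gripped across the bulb. Origin: centre of the foot, z up.
- black_handle: Loose small turned graver handle, charcoal black, 29 mm across, 35 mm high. Stands upright on its narrow foot, bulb up, and is gripped across the bulb. Origin: centre of the foot, z up.
- brown_handle: Loose brown graver handle with a terracotta foot, 31 mm across, 49 mm high: not wanted, stays where it is. Origin: centre of the foot, z up.
- scrap_tin: Loose round grey tin of red and green scraps, 42 mm across, 11 mm high: not wanted, stays where it is. Origin: centre of the underside, z up.
There are look-alikes about, which are no part of the job. Leave any purple look-alike of the screw_tin alone.

How it is judged:
By the outcome, as a careful person would: the job done as asked, in the order asked, and still so for the second after the job is handed in, with the robot touching nothing.
It also fails if it takes over 96 s, if anything falls off the work surface, if the arm or the gripper's body presses on something with over 40 N, if the wrist force passes 120 N, or if a joint passes its speed limit or range.

## Robot

A 6-joint arm with a two-finger parallel gripper is mounted at the origin on a cart in front of the work surface, level with it; the furniture and walls round the work are solid. World frame = base frame: x ahead of the robot, y to its left, z up, the work surface at z = 0. Lengths are in m, angles in degrees, forces in N, time in s.
With the tool pointing down it reaches from about 0.4 to 0.825 m from the base axis. Payload 7 kg.
Tool frame: the origin (TCP) lies midway between the tips of the shut fingers; the grasp point (between the pads) lies r.grip_depth behind it (r.grip_depth is the distance from the TCP to the grasp point, in m); z points along the fingers, y is the line along which they close (so a half turn about z gives the same grasp; the last joint's range is limited). The gripper opens to 88 mm and grips with 3 to 60 N. Pads are 19 mm wide; open, the fingers measure 130 mm over their backs; the gripper's body (78 mm by 193 mm) begins 47 mm behind the grasp point.
Start: joints at [81.767, 20.546, 0.682, 0, -70.136, -16.507], TCP at [0.282, 0.613, 0.227] pointing down, gripper open.
Joint ranges: [-176.03, 176.03], [-82.01, 121.73], [-58.28, 71.71], [-173.87, 95.51], [-174.79, -0.11], [-173.66, 173.66]. Speed limits (degrees/s): [136.94, 136.94, 172.46, 180, 180, 180].

## Interface

Orientations are given as [roll, pitch, yaw] about the fixed x, y, z axes, in that order (R = Rz(yaw) Ry(pitch) Rx(roll)).
In Python, from plant import r gives the robot as it stands.
- The arm moves only by the shell command python3 -m pendant [OPENING] [FORCE], which reads ROWS from standard input. ROWS is 1 to 12 rows, parted by a bar, with the numbers parted by commas; each row has 6 numbers: dx, dy, dz in shares of 0.75 m (1.0 is 0.75 m), then a rotation vector rx, ry, rz in parts of the range, where 1.0 means pi rad; each row is the pose to reach, as a shift and turn from the pose commanded when the command began, along the tool's axes at that moment; what a row does not reach only later rows make up. A row lasts 1/12 s, in which the tool goes at most 0.0417 m and 7.16 degrees, less where a joint would pass 70% of its speed; a pose out of reach is approached as far as the arm can. OPENING is the finger opening in m, set as the command begins (- or left out keeps the last). The fingers move at their own pace and stop on an object; FORCE is the grip in N (left out, the last holds). Time passes only in rows, so rows that do not move let the fingers close. It prints the time, the measured TCP pose, the force, the opening and the grip force at its end. A shift or turn number past 1, either way, is cut back to 1. Input that does not fit is refused with a message, and nothing moves.
- r.get_state(): the state, without advancing time (a new reading comes with each control period).
- r.capture(name): name is "scene" or "top" or "wrist"; returns a dict with "frame" (384x512x3 uint8, red, green, blue), "z_map" (384x512 float32, m along the optical axis (not along the pixel's ray), 0 where there is no reading), "fx", "fy", "cx", "cy" (pixels), "D" ([k1, k2, p1, p2, k3] as OpenCV has them; the pictures are not rectified), "cam_to_world" (4x4, takes a point from camera to world coordinates). Camera axes: x right, y down, z forward; pixel columns grow to the right and rows downward; lengths in m; the calibration is good to about 2 mm. A picture is of the moment at which its call begins.
- r.close_job(): hands the job in; it is judged then, once.
The state is a dict: "time_s": time; "joints": joint angles; "qd": joint speeds; "joint_torque": joint torques, N m; "tcp_pos": TCP position; "eef_rot": TCP orientation; "contact_force": force on the tool from outside, world axes, zero at the start; "moment": the same for the moment, N m; "gripper_width": finger opening in m; "gripper_force": force on a finger pad.
Only numpy, scipy, OpenCV 4.12 (cv2) and the standard library are available. Lean on these libraries where they do the work, as an engineer would, in place of code of your own. Each camera call takes 0.05 s, during which the arm holds its last target. There are 200 camera calls.

## Working session

There is one attempt and no reset: what is moved stays moved. The work goes in short steps, Python scripts to look and compute and a shell command to move; the robot and the scene stay as the last step left them, time stands still between calls to the robot, and variables do not carry over. Pictures are saved under pics/ and viewed, at most 14 in all, crops included, and the job is handed in when it is done.

```bash
ls; mkdir -p pics; python3 - <<'E'
from plant import r
import cv2,numpy as np
print(r.get_state(), r.grip_depth)
for n in("top","scene"):
    c=r.capture(n); np.savez(f"{n}0.npz",**c)
    cv2.imwrite(f"pics/{n}0.png",cv2.resize(c["frame"][:,:,::-1],(800,600)))
    print(n,c["fx"],c["fy"],c["cx"],c["cy"],c["D"],np.round(c["cam_to_world"],3).tolist())
E
```

```text
pics
{'time_s': 0.0, 'joints': array([ 8.17668208e+01,  2.05923231e+01,  6.33347356e-01, -2.04179928e-02,
       -7.01376798e+01, -1.65054474e+01]), 'qd': array([ 0.04986531,  0.04664536, -0.01652772, -0.013329  , -0.00572754,
       -0.01383673]), 'joint_torque': array([ 5.00635906e-04, -5.82717168e+01,  2.93061858e+01,  6.99752882e+00,
        6.89646535e-03, -1.58378393e-04]), 'tcp_pos': array([0.28230462, 0.61257323, 0.22560851]), 'eef_rot': array([ 1.79901874e+02, -9.06000397e-03, -2.47455722e+01]), 'contact_force': array([-0.32498793,  1.24091027, -0.24354364]), 'moment': array([-0.04141991, -0.00378305,  0.00809954]), 'gripper_force': 0.0, 'gripper_width': 0.0874120607499005} 0.0188
top 402.0917981685746 402.0917981685746 259.5562938285811 193.31603299542567 [-0.14526663  0.          0.          0.          0.        ] [[0.021, -0.992, 0.128, 0.42], [-1.0, -0.023, -0.019, -0.035], [0.022, -0.127, -0.992, 0.92], [0.0, 0.0, 0.0, 1.0]]
scene 459.6768689676975 459.6768689676975 257.5283261976444 194.44218535029867 [0.04086737 0.         0.         0.         0.        ] [[0.899, -0.207, 0.385, 0.136], [-0.437, -0.473, 0.766, -0.85], [0.024, -0.857, -0.515, 0.585], [0.0, 0.0, 0.0, 1.0]]
```

View pics/top0.png

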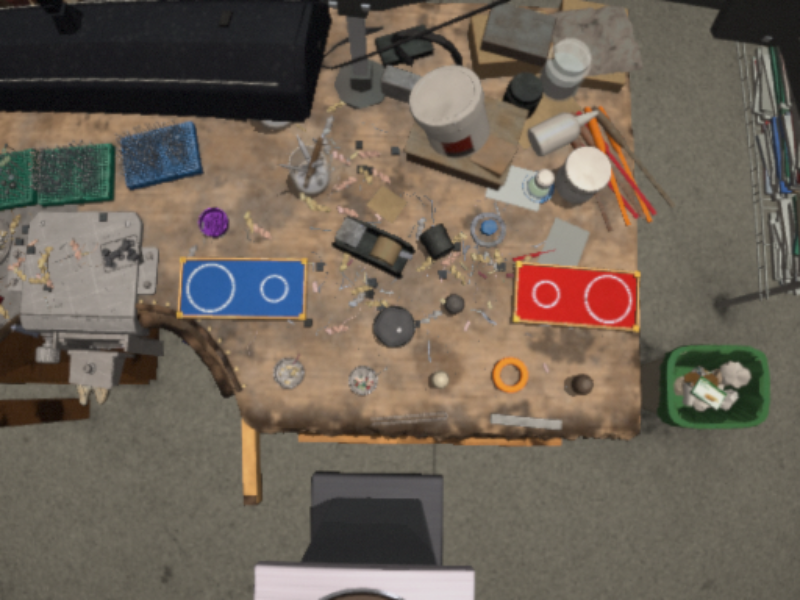

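View pics/scene0.png

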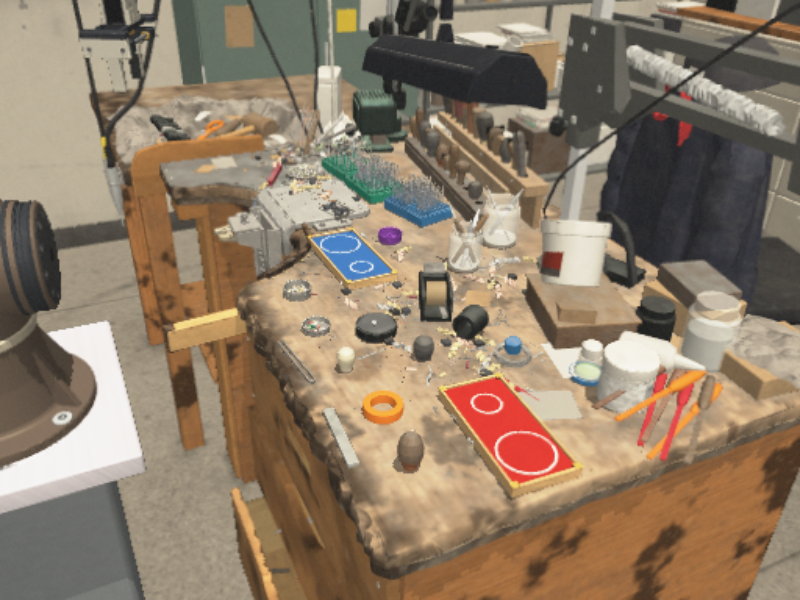

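Top view (800x600 px): blue tray (243,288), red tray (577,295), pitch tin (393,327), the two grey tins (289,373) and (363,380), pale handle (440,380), black handle (454,304), ring (510,375), brown handle (583,384). Purple tin is at (214,222). Next I measure these and zoom on the two grey tins.

```bash
cat > h.py <<'E'
import numpy as np,cv2
def K(c): return np.array([[c["fx"],0,c["cx"]],[0,c["fy"],c["cy"]],[0,0,1]],float)
def cast(c,uv,z):
    n=cv2.undistortPoints(np.array(uv,float).reshape(-1,1,2),K(c),np.array(c["D"],float)).reshape(-1,2)
    T=np.array(c["cam_to_world"]);d=np.c_[n,np.ones(len(n))]@T[:3,:3].T
    return T[:3,3]+d*((z-T[2,3])/d[:,2])[:,None]
def cloud(c):
    h,w=c["z_map"].shape;v,u=np.mgrid[:h,:w]
    n=cv2.undistortPoints(np.c_[u.ravel(),v.ravel()].astype(float).reshape(-1,1,2),K(c),np.array(c["D"],float)).reshape(-1,2)
    T=np.array(c["cam_to_world"]);p=np.c_[n,np.ones(len(n))]*np.asarray(c["z_map"]).reshape(-1,1)
    return (p@T[:3,:3].T+T[:3,3]).reshape(h,w,3)
def go(target,yaw=None):
    from plant import r
    from scipy.spatial.transform import Rotation as R
    s=r.get_state();M=R.from_euler('xyz',s["eef_rot"],degrees=True)
    out=[M.inv().apply(np.array(target)-s["tcp_pos"]).round(4)]
    if yaw is not None: out.append((M.inv()*R.from_euler('xyz',[180,0,yaw],degrees=True)).as_rotvec(degrees=True).round(2))
    return out
E
python3 - <<'E'
from h import *
c=np.load("top0.npz");P=cloud(c);f=c["frame"]
s=1.5625
for n,(u,v),h,rad in [("pitch",(393,327),.026,.04),("tinA",(289,373),.017,.032),("tinB",(363,380),.011,.03),("pale",(440,380),.035,.022),("black",(454,304),.035,.022),("ring",(510,375),.014,.035),("brown",(583,384),.049,.024)]:
    g=cast(c,[(u/s,v/s)],h)[0]
    m=(np.hypot(P[...,0]-g[0],P[...,1]-g[1])<rad)&(c["z_map"]>0)
    q=P[m]; k=q[q[:,2]>.006]
    (a,b),rr=cv2.minEnclosingCircle(k[:,:2].astype(np.float32))
    print(n,g.round(3),"n",len(k),"circ",round(a,4),round(b,4),"D",round(2000*rr,1),"mean",k.mean(0).round(4),"zmax",np.percentile(q[:,2],[5,50,99]).round(4))
hsv=cv2.cvtColor(f,cv2.COLOR_RGB2HSV);H,S,V=cv2.split(hsv)
for n,m in(("red",((H<4)|(H>176))&(S>180)&(V>120)),("blue",(H>100)&(H<118)&(S>150)&(V>90)),("orange",(H>8)&(H<18)&(S>200)&(V>150))):
    m=m.astype(np.uint8);m=cv2.morphologyEx(m,cv2.MORPH_CLOSE,np.ones((5,5)))
    cs,_=cv2.findContours(m,cv2.RETR_EXTERNAL,2);k=max(cs,key=cv2.contourArea) if n!="orange" else max(cs,key=lambda q:cv2.contourArea(q) if 230<q[:,0,1].mean()<250 else 0)
    w=cast(c,k.reshape(-1,2),.012 if n!="orange" else .014)
    print(n,cv2.minAreaRect((w[:,:2]*1000).astype(np.float32)),cv2.minEnclosingCircle((w[:,:2]*1000).astype(np.float32)))
    if n!="orange":
        full=np.zeros_like(m);cv2.drawContours(full,[k],-1,1,-1)
        wm=((S<110)&(V>150)&(full>0)).astype(np.uint8)
        for q in cv2.findContours(wm,cv2.RETR_EXTERNAL,2)[0]:
            if cv2.contourArea(q)>100:
                w=cast(c,q.reshape(-1,2),.012);print("  circle",cv2.minEnclosingCircle((w[:,:2]*1000).astype(np.float32)))
cv2.imwrite("pics/tins.png",cv2.resize(f[225:260,170:310,::-1],None,fx=5.5,fy=5.5,interpolation=cv2.INTER_CUBIC))
E
```

```text
pitch [ 0.498 -0.035  0.026] n 571 circ 0.5049 -0.0378 D 70.3 mean [ 0.5009 -0.0357  0.0185] zmax [-0.0024  0.0161  0.0234]
tinA [0.429 0.113 0.017] n 157 circ 0.4299 0.1151 D 43.4 mean [0.4305 0.1152 0.0119] zmax [-0.0026  0.0011  0.0176]
tinB [0.422 0.006 0.011] n 108 circ 0.4222 0.0075 D 42.2 mean [0.4212 0.008  0.0089] zmax [-0.0024  0.0011  0.0125]
pale [ 0.424 -0.103  0.035] n 103 circ 0.4247 -0.1028 D 25.3 mean [ 0.4249 -0.1026  0.0303] zmax [-0.0036 -0.0003  0.0361]
black [ 0.532 -0.121  0.035] n 133 circ 0.5315 -0.1176 D 36.4 mean [ 0.5332 -0.1202  0.0298] zmax [-0.0022  0.0049  0.0365]
ring [ 0.433 -0.206  0.014] n 249 circ 0.4339 -0.206 D 51.5 mean [ 0.4347 -0.2049  0.0134] zmax [-0.0026  0.001   0.0168]
brown [ 0.422 -0.303  0.049] n 150 circ 0.4218 -0.3082 D 30.7 mean [ 0.4221 -0.3043  0.0403] zmax [-0.0025  0.0017  0.05  ]
red ((552.2335205078125, -306.97052001953125), (178.79147338867188, 79.07032012939453), 86.86317443847656) ((552.91650390625, -306.65374755859375), 94.3646240234375)
  circle ((554.40576171875, -258.4724426269531), 20.57748794555664)
blue ((551.4912109375, 189.559326171875), (76.37381744384766, 178.18313598632812), 1.1508448123931885) ((552.4940795898438, 189.28221130371094), 94.19379425048828)
  circle ((553.0278930664062, 141.66943359375), 21.414485931396484)
orange ((436.199951171875, -220.1775360107422), (32.818485260009766, 12.35746955871582), 8.516297340393066) ((435.78961181640625, -217.43714904785156), 16.759464263916016)
```

View pics/tins.png

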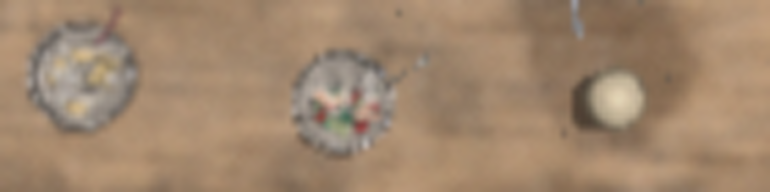

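The left tin (100,75 in the crop, yellow bits) is the screw tin. The one with red and green bits is the scrap tin. Sizes and heights agree with those given. I'll turn to yaw 0, which lines the tool axes up with the world (y and z flipped), and move above mid-bench.

The manual's scale: shifts go in shares of 0.75 m and turns go in shares of pi rad. Converting my numbers, -24.75 degrees is -0.1375.

```bash
echo '0,0,0,0,0,-0.0389 | 0,0,0,0,0,-0.0778 | 0,0,0,0,0,-0.1167 | 0,0,0,0,0,-0.1375 | 0,0,0,0,0,-0.1375 | 0,0,0,0,0,-0.1375' | python3 -m pendant 0.087 15; python3 - <<'E'
from h import *
from plant import r
print(go([.49,0,.23],0), r.get_state()["joints"].round(1))
E
```

```text
time_s: 0.6
tcp_pos: [0.2824, 0.6128, 0.2261]
eef_rot: [180.0, 0.0, -0.1]
contact_force: [-0.4, -0.3, -0.0]
gripper_width: 0.0867
gripper_force: 0.0
[array([ 0.209 ,  0.6123, -0.0034]), array([ 0.04,  0.01, -0.13])] [ 81.8  20.6   0.7  -0.  -70.1   8.1]
```

In the tool's units: 0.47 m is 0.6267, 0.44 m is 0.5867.

```bash
echo '0.0533,0.0533,0,0,0,0 | 0.0733,0.1067,0,0,0,0 | 0.0933,0.16,0,0,0,0 | 0.1133,0.2133,0,0,0,0 | 0.1333,0.2667,0,0,0,0 | 0.1533,0.32,0,0,0,0 | 0.1733,0.3733,0,0,0,0 | 0.1933,0.4267,0,0,0,0 | 0.2133,0.48,0,0,0,0 | 0.2333,0.5333,0,0,0,0 | 0.2533,0.5867,0,0,0,0 | 0.2533,0.6267,0,0,0,0' | python3 -m pendant && echo '0,0.0533,0,0,0,0 | 0,0.1067,0,0,0,0 | -0.0133,0.16,0,0,0,0 | -0.0267,0.2133,0,0,0,0 | -0.04,0.2667,0,0,0,0 | -0.0507,0.32,0.0267,0,0,0 | -0.0507,0.36,0.0533,0,0,0 | -0.0507,0.4,0.08,0,0,0 | -0.0507,0.44,0.1067,0,0,0 | -0.0507,0.4653,0.1333,0,0,0 | -0.0507,0.4653,0.1333,0,0,0 | -0.0507,0.4653,0.1333,0,0,0' | python3 -m pendant; python3 - <<'E'
from h import *
from plant import r
c=r.capture("wrist");np.savez("w1.npz",**c);cv2.imwrite("pics/w1.png",c["frame"][:,:,::-1])
P=cloud(c);print(go([.434,-.205,.005],0),np.asarray(c["cam_to_world"]).round(3)[:3,3])
f=c["frame"];H,S,V=cv2.split(cv2.cvtColor(f,cv2.COLOR_RGB2HSV))
m=((H>8)&(H<18)&(S>200)&(V>120)).astype(np.uint8);q=max(cv2.findContours(m,0,2)[0],key=cv2.contourArea)
print(cv2.minEnclosingCircle((cast(c,q.reshape(-1,2),.014)[:,:2]*1000).astype(np.float32)))
E
```

```text
time_s: 1.6
tcp_pos: [0.4716, 0.153, 0.2267]
eef_rot: [-180.0, -0.0, -0.1]
contact_force: [1.6, 0.7, 0.7]
gripper_width: 0.0869
gripper_force: 0.0
time_s: 2.6
tcp_pos: [0.4316, -0.1952, 0.1254]
eef_rot: [-180.0, 0.2, -0.3]
contact_force: [-0.2, -0.1, 1.2]
gripper_width: 0.087
gripper_force: 0.0
[array([0.0016, 0.0104, 0.1215]), array([ 0.01,  0.05, -0.16])] [ 0.506 -0.196  0.284]
((432.2239685058594, -211.31527709960938), 24.575748443603516)
```

View pics/w1.png

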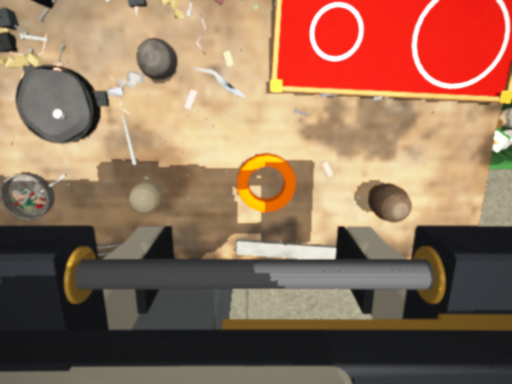

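The wrist view shows the ring at (266,183), pitch tin (58,103), black handle (156,60), pale handle (145,196) and brown handle (390,202). I'll cross-check positions with its depth map.

```bash
python3 - <<'E'
from h import *
c=np.load("w1.npz");P=cloud(c)
print("table z",np.median(P[150:170,320:330,2]))
for n,g,lo,rad in [("ring",(.434,-.206),.008,.034),("pitch",(.501,-.036),.010,.042),("pitchHi",(.501,-.036),.005,.06),("pale",(.425,-.1025),.015,.022),("black",(.532,-.12),.015,.024),("brown",(.422,-.306),.02,.024)]:
    m=(np.hypot(P[...,0]-g[0],P[...,1]-g[1])<rad)&(c["z_map"]>0)&(P[...,2]>lo);k=P[m]
    (a,b),rr=cv2.minEnclosingCircle(k[:,:2].astype(np.float32))
    print(n,len(k),"circ",round(a,4),round(b,4),"D",round(2000*rr,1),"bbox",k[:,:2].min(0).round(4),k[:,:2].max(0).round(4),"z",np.percentile(k[:,2],[50,99]).round(4))
E
```

```text
table z 0.0012597848926804989
ring 22561 circ 0.4399 -0.2092 D 66.7 bbox [ 0.4078 -0.2399] [ 0.4645 -0.18  ] z [0.2282 0.2392]
pitch 5010 circ 0.5061 -0.0345 D 73.3 bbox [ 0.47   -0.0663] [ 0.5396 -0.0055] z [0.0204 0.0255]
pitchHi 6239 circ 0.5073 -0.0411 D 119.0 bbox [ 0.4693 -0.094 ] [0.556  0.0073] z [0.0199 0.0247]
pale 755 circ 0.4254 -0.1035 D 25.3 bbox [ 0.4141 -0.1154] [ 0.4378 -0.0919] z [0.0322 0.0362]
black 1385 circ 0.5339 -0.1217 D 30.4 bbox [ 0.5196 -0.1366] [ 0.5483 -0.1091] z [0.0323 0.0368]
brown 1290 circ 0.4218 -0.3068 D 30.3 bbox [ 0.4079 -0.3196] [ 0.4363 -0.292 ] z [0.0424 0.0503]
```

In the tool's units: 0.119 m is 0.1587, 0.115 m is 0.1533.

```bash
echo '0.0032,0.0144,0.04,0,0,0 | 0.0032,0.0144,0.0933,0,0,0 | 0.0032,0.0144,0.1333,0,0,0 | 0.0032,0.0144,0.1533,0,0,0 | 0.0032,0.0144,0.1587,0,0,0 | 0.0032,0.0144,0.1587,0,0,0 | 0.0032,0.0144,0.1587,0,0,0' | python3 -m pendant && echo '0,0,0,0,0,0 | 0,0,0,0,0,0 | 0,0,0,0,0,0 | 0,0,0,0,0,0 | 0,0,0,0,0,0 | 0,0,0,0,0,0 | 0,0,0,0,0,0 | 0,0,0,0,0,0' | python3 -m pendant 0.03 15
```

```text
time_s: 3.23
tcp_pos: [0.4366, -0.2046, 0.0089]
eef_rot: [180.0, -0.1, 0.1]
contact_force: [-0.1, -0.5, 0.1]
gripper_width: 0.0868
gripper_force: 0.0
time_s: 3.9
tcp_pos: [0.4352, -0.2051, 0.0077]
eef_rot: [180.0, -0.0, 0.0]
contact_force: [0.1, 0.8, 5.0]
gripper_width: 0.0503
gripper_force: 15.0
```

In the tool's units: 0.1493 m is 0.1991, -0.08 m is -0.1067.

```bash
echo '0,0,-0.04,0,0,0 | 0,0,-0.08,0,0,0 | 0,0,-0.1067,0,0,0 | 0.04,0.04,-0.1067,0,0,0 | 0.0733,0.08,-0.1067,0,0,0 | 0.1067,0.12,-0.1067,0,0,0 | 0.1333,0.1533,-0.1067,0,0,0 | 0.1467,0.18,-0.1067,0,0,0 | 0.1531,0.1947,-0.1067,0,0,0 | 0.1531,0.1991,-0.1067,0,0,0 | 0.1531,0.1991,-0.1067,0,0,0 | 0.1531,0.1991,-0.1067,0,0,0' | python3 -m pendant && echo '0,0,0.0267,0,0,0 | 0,0,0.0533,0,0,0 | 0,0,0.0733,0,0,0 | 0,0,0.08,0,0,0 | 0,0,0.08,0,0,0 | 0,0,0.08,0,0,0 | 0,0,0.08,0,0,0' | python3 -m pendant; python3 - <<'E'
from h import *
from plant import r
c=r.capture("wrist");cv2.imwrite("pics/w2.png",c["frame"][:,:,::-1])
f=c["frame"];H,S,V=cv2.split(cv2.cvtColor(f,cv2.COLOR_RGB2HSV))
m=(((H<4)|(H>176))&(S>150)&(V>60)).astype(np.uint8)
print(go([.5499,-.3544,.0202],0))
q=max(cv2.findContours(cv2.morphologyEx(m,3,np.ones((9,9))),0,2)[0],key=cv2.contourArea)
w=cast(c,q.reshape(-1,2),.012)*1000;print(w.min(0),w.max(0))
E
```

```text
time_s: 4.9
tcp_pos: [0.549, -0.3536, 0.0872]
eef_rot: [-180.0, 0.1, -0.0]
contact_force: [-0.1, 0.5, 0.3]
gripper_width: 0.0502
gripper_force: 15.0
time_s: 5.48
tcp_pos: [0.5508, -0.3543, 0.029]
eef_rot: [180.0, -0.1, 0.1]
contact_force: [0.6, -0.9, -0.8]
gripper_width: 0.0506
gripper_force: 15.0
[array([-0.0009, -0.    ,  0.0088]), array([ 0.04, -0.11,  0.04])]
[ 539.85787798 -398.33127908   12.        ] [ 594.99058423 -213.57154677   12.        ]
```

View pics/w2.png

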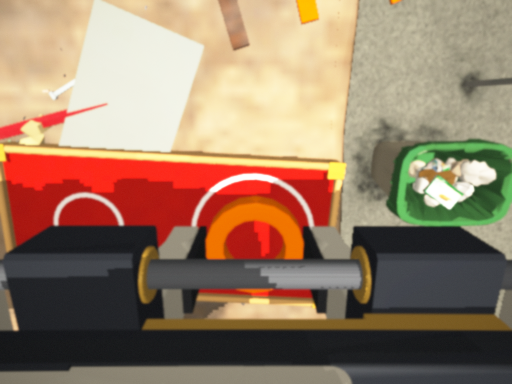

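The ring hangs centred on the large circle (ring column ≈254, circle ≈252). I'll lower and release it.

In the tool's units: 0.009 m is 0.012, 0.0075 m is 0.01.

```bash
echo '0,0,0.0053,0,0,0 | 0,0,0.01,0,0,0 | 0,0,0.012,0,0,0 | 0,0,0.012,0,0,0 | 0,0,0.012,0,0,0' | python3 -m pendant && echo '0,0,0,0,0,0 | 0,0,0,0,0,0 | 0,0,0,0,0,0 | 0,0,0,0,0,0' | python3 -m pendant 0.064 && echo '0,0,-0.0267,0,0,0 | 0,0,-0.0667,0,0,0 | -0.0267,-0.04,-0.1067,0,0,0 | -0.04,-0.0867,-0.1067,0,0,0 | -0.0533,-0.1333,-0.1067,0,0,0 | -0.0667,-0.1867,-0.1067,0,0,0 | -0.0667,-0.24,-0.1067,0,0,0 | -0.0667,-0.2933,-0.1067,0,0,0 | -0.0667,-0.3467,-0.1067,0,0,0 | -0.0667,-0.4,-0.1067,0,0,0 | -0.0667,-0.424,-0.1067,0,0,0 | -0.0667,-0.424,-0.1067,0,0,0' | python3 -m pendant 0.088; python3 - <<'E'
from h import *
from plant import r
c=r.capture("wrist");np.savez("w3.npz",**c);cv2.imwrite("pics/w3.png",c["frame"][:,:,::-1])
P=cloud(c)
m=(np.hypot(P[...,0]-.501,P[...,1]+.036)<.05)&(c["z_map"]>0)&(P[...,2]>.01)&(P[...,2]<.04);k=P[m]
print(k[:,:2].min(0),k[:,:2].max(0),go([.5005,-.036,.0035],0))
t=r.capture("top");f=t["frame"];H,S,V=cv2.split(cv2.cvtColor(f,cv2.COLOR_RGB2HSV))
m=((H>8)&(H<18)&(S>200)&(V>120)).astype(np.uint8);m[:, :300]=0;m[:160]=0;m[230:]=0
Q=cloud(t);g=(np.hypot(Q[...,0]-.55,Q[...,1]+.3544)<.035)&(Q[...,2]>.019)
print("ring",cv2.minEnclosingCircle((Q[g][:,:2]*1000).astype(np.float32)),np.percentile(Q[g][:,2],[50,95]))
E
```

```text
time_s: 5.95
tcp_pos: [0.5503, -0.3544, 0.0197]
eef_rot: [180.0, -0.0, 0.0]
contact_force: [-1.8, 2.0, 8.2]
gripper_width: 0.05
gripper_force: 15.0
time_s: 6.28
tcp_pos: [0.5498, -0.3544, 0.0183]
eef_rot: [-180.0, 0.0, 0.0]
contact_force: [0.8, 1.1, 0.2]
gripper_width: 0.0633
gripper_force: 0.0
time_s: 7.28
tcp_pos: [0.5003, -0.0331, 0.0989]
eef_rot: [-180.0, -0.1, 0.2]
contact_force: [0.4, 0.1, -0.0]
gripper_width: 0.0877
gripper_force: 0.0
[ 0.47036945 -0.06601044] [ 0.53905253 -0.00528334] [array([0.0004, 0.0015, 0.0952]), array([-0.01, -0.03,  0.21])]
ring ((548.6968994140625, -353.6668395996094), 26.413921356201172) [0.02528618 0.02826137]
```

View pics/w3.png

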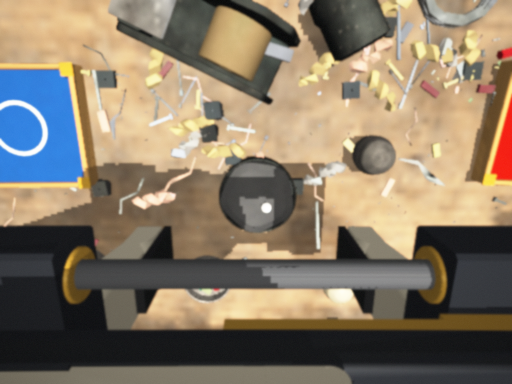

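The pitch tin is at (257,193) in this view, with chips close by. I'll check chip heights under the finger footprints.

```bash
python3 - <<'E'
from h import *
c=np.load("w3.npz");P=cloud(c)
from scipy.spatial.transform import Rotation
for a in (0,-45,-30,-15,15,30,45,60,90):
    d=np.array([np.cos(np.radians(a+90)),np.sin(np.radians(a+90))]);e=np.array([-d[1],d[0]])
    q=P[...,:2]-[.5008,-.0357];y=q@d;x=q@e
    ok=(c["z_map"]>0)&(P[...,2]<.1)
    print(a,[np.percentile(P[...,2][ok&(abs(x)<.011)&(s*y>.034)&(s*y<.066)],[50,99,100]).round(4) if (ok&(abs(x)<.011)&(s*y>.034)&(s*y<.066)).sum()>50 else None for s in(1,-1)])
E
```

```text
0 [array([0.0011, 0.0158, 0.1   ]), array([0.0007, 0.0533, 0.0999])]
-45 [array([0.006 , 0.0106, 0.0117]), array([-0.    ,  0.0031,  0.0047])]
-30 [array([0.0012, 0.0089, 0.0098]), array([0.0001, 0.0048, 0.0054])]
-15 [array([0.0011, 0.0046, 0.0999]), array([0.0003, 0.0058, 0.0999])]
15 [array([0.001 , 0.0026, 0.1   ]), array([0.0014, 0.0109, 0.0998])]
30 [array([0.0011, 0.0024, 0.0033]), array([0.0007, 0.0095, 0.0116])]
45 [array([0.0011, 0.0025, 0.0033]), array([0.0005, 0.0022, 0.0028])]
60 [array([0.0011, 0.0025, 0.0031]), array([0.0003, 0.002 , 0.0027])]
90 [array([0.001 , 0.0026, 0.0043]), array([0.0002, 0.0071, 0.0083])]
```

Yaw +45 gives clear finger footprints (nothing over 3.3 mm), so I'll grip the tin that way.

In the tool's units: 0.0935 m is 0.1247, 0.0012 m is 0.0016, -45 degrees is -0.25.

```bash
echo '0.0008,0.0016,0.0133,0,0,-0.0389 | 0.0008,0.0016,0.0267,0,0,-0.0778 | 0.0008,0.0016,0.04,0,0,-0.1167 | 0.0008,0.0016,0.0533,0,0,-0.1556 | 0.0008,0.0016,0.0667,0,0,-0.1944 | 0.0008,0.0016,0.0733,0,0,-0.2333 | 0.0008,0.0016,0.0733,0,0,-0.25 | 0.0008,0.0016,0.1,0,0,-0.25 | 0.0008,0.0016,0.1173,0,0,-0.25 | 0.0008,0.0016,0.1247,0,0,-0.25 | 0.0008,0.0016,0.1247,0,0,-0.25 | 0.0008,0.0016,0.1247,0,0,-0.25' | python3 -m pendant && echo '0,0,0,0,0,0 | 0,0,0,0,0,0 | 0,0,0,0,0,0 | 0,0,0,0,0,0 | 0,0,0,0,0,0 | 0,0,0,0,0,0 | 0,0,0,0,0,0' | python3 -m pendant 0.04 25
```

```text
time_s: 8.38
tcp_pos: [0.5005, -0.0383, 0.005]
eef_rot: [-180.0, 0.0, 45.0]
contact_force: [-0.1, -0.0, -1.2]
gripper_width: 0.0879
gripper_force: 0.0
time_s: 8.97
tcp_pos: [0.5007, -0.0375, 0.0054]
eef_rot: [180.0, -0.0, 45.0]
contact_force: [-1.9, 0.2, 5.4]
gripper_width: 0.0597
gripper_force: 25.0
```

In the tool's units: -0.1 m is -0.1333, -0.08 m is -0.1067, 45 degrees is 0.25.

```bash
echo '0,0,-0.0267,0,0,0 | 0,0,-0.0533,0,0,0.0333 | 0,0,-0.08,0,0,0.0667 | 0,0,-0.1067,0,0,0.1 | 0,0,-0.1333,0,0,0.1333 | 0,0,-0.1333,0,0,0.1667 | 0,0,-0.1333,0,0,0.2 | 0,0,-0.1333,0,0,0.2333 | 0,0,-0.1333,0,0,0.25 | 0,0,-0.1333,0,0,0.25 | 0,0,-0.1333,0,0,0.25' | python3 -m pendant && echo '0,0.0267,0,0,0,0 | 0.0067,0.0667,0,0,0,0 | 0.0133,0.12,0,0,0,0 | 0.02,0.1733,0,0,0,0 | 0.0267,0.2267,0,0,0,0 | 0.04,0.28,0,0,0,0 | 0.0533,0.3333,0,0,0,0 | 0.0633,0.3733,0,0,0,0 | 0.0633,0.4,0,0,0,0 | 0.0633,0.422,0,0,0,0 | 0.0633,0.422,0.0267,0,0,0 | 0.0633,0.422,0.0533,0,0,0' | python3 -m pendant&& echo '0,0,0,0,0,0 | 0,0,0,0,0,0' | python3 -m pendant; python3 - <<'E'
from h import *
from plant import r
print(go([.548,-.354,.0315],0))
c=r.capture("wrist");cv2.imwrite("pics/w4.png",c["frame"][:,:,::-1])
E
```

```text
time_s: 9.88
tcp_pos: [0.5002, -0.0376, 0.1048]
eef_rot: [180.0, 0.0, 0.1]
contact_force: [-0.7, -0.8, -0.3]
gripper_width: 0.0595
gripper_force: 25.0
time_s: 10.88
tcp_pos: [0.5486, -0.3557, 0.0651]
eef_rot: [180.0, -0.1, 0.0]
contact_force: [-0.4, 0.8, -1.5]
gripper_width: 0.0596
gripper_force: 25.0
time_s: 11.05
tcp_pos: [0.547, -0.3539, 0.0638]
eef_rot: [-179.9, 0.2, 0.1]
contact_force: [0.5, 0.1, -0.7]
gripper_width: 0.0594
gripper_force: 25.0
[array([0.0011, 0.0002, 0.0323]), array([-0.05,  0.19,  0.08])]
```

View pics/w4.png

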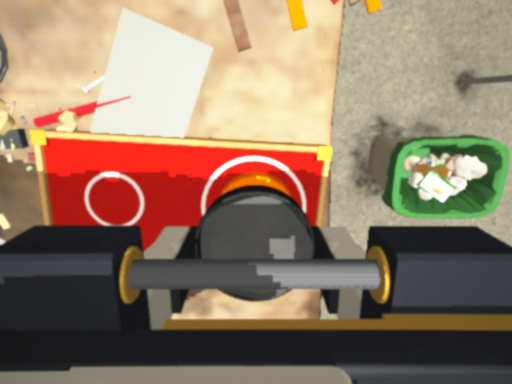

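The tin (255,245) hangs over the ring (255,190), columns aligned. I'll lower it.

In the tool's units: 0.0315 m is 0.042, 0.031 m is 0.0413.

```bash
echo '0.0011,0,0.016,0,0,0 | 0.0011,0,0.0293,0,0,0 | 0.0011,0,0.0373,0,0,0 | 0.0011,0,0.0413,0,0,0 | 0.0011,0,0.042,0,0,0 | 0.0011,0,0.042,0,0,0 | 0.0011,0,0.042,0,0,0' | python3 -m pendant
```

```text
time_s: 11.68
tcp_pos: [0.5492, -0.3541, 0.0339]
eef_rot: [180.0, -0.0, 0.0]
contact_force: [0.4, 0.2, -1.7]
gripper_width: 0.0595
gripper_force: 25.0
```

In the tool's units: 0.002 m is 0.0027, 0.001 m is 0.0013.

```bash
echo '-0.0009,0,0.0013,0,0,0 | -0.0009,0,0.0027,0,0,0 | -0.0009,0,0.0027,0,0,0 | -0.0009,0,0.0027,0,0,0' | python3 -m pendant
```

```text
time_s: 12.02
tcp_pos: [0.5482, -0.3541, 0.0317]
eef_rot: [180.0, -0.0, 0.0]
contact_force: [0.7, -0.2, -1.6]
gripper_width: 0.0595
gripper_force: 25.0
```

In the tool's units: 0.0014 m is 0.0019, 0.0007 m is 0.0009.

```bash
echo '0,0,0.0009,0,0,0 | 0,0,0.0019,0,0,0 | 0,0,0.0019,0,0,0' | python3 -m pendant
```

```text
time_s: 12.27
tcp_pos: [0.5483, -0.3541, 0.0315]
eef_rot: [180.0, -0.0, 0.0]
contact_force: [-2.9, 2.2, 9.4]
gripper_width: 0.0596
gripper_force: 25.0
```

Contact made. I'll release, retreat toward the pale handle and check the stack.

In the tool's units: -0.251 m is -0.3347, -0.123 m is -0.164.

```bash
echo '0,0,0,0,0,0 | 0,0,0,0,0,0 | 0,0,0,0,0,0 | 0,0,0,0,0,0 | 0,0,0,0,0,0' | python3 -m pendant 0.08 && echo '0,0,-0.0267,0,0,0 | 0,0,-0.0667,0,0,0 | -0.0133,-0.04,-0.0933,0,0,0 | -0.04,-0.08,-0.0933,0,0,0 | -0.0667,-0.12,-0.0933,0,0,0 | -0.0933,-0.16,-0.0933,0,0,0 | -0.12,-0.2,-0.0933,0,0,0 | -0.1467,-0.24,-0.0933,0,0,0 | -0.164,-0.28,-0.0933,0,0,0 | -0.164,-0.32,-0.0933,0,0,0 | -0.164,-0.3347,-0.0933,0,0,0 | -0.164,-0.3347,-0.0933,0,0,0' | python3 -m pendant 0.06 && echo '0,0,0,0,0,0 | 0,0,0,0,0,0' | python3 -m pendant; python3 - <<'E'
from h import *
from plant import r
print(go([.425,-.103,.0045],0))
t=r.capture("top");Q=cloud(t)
for n,z,rad in(("tin",.033,.04),):
    k=Q[(np.hypot(Q[...,0]-.55,Q[...,1]+.354)<rad)&(Q[...,2]>z)]
    print(n,cv2.minEnclosingCircle((k[:,:2]*1000).astype(np.float32)),(k.min(0)+k.max(0))[:2]/2,np.percentile(k[:,2],[5,50,99]))
s=r.capture("scene");cv2.imwrite("pics/s1.png",cv2.resize(s["frame"][200:340,200:400,::-1],None,fx=4,fy=4,interpolation=2))
c=r.capture("wrist");P=cloud(c)
k=P[(np.hypot(P[...,0]-.425,P[...,1]+.103)<.022)&(P[...,2]>.015)&(P[...,2]<.05)];print("pale",cv2.minEnclosingCircle((k[:,:2]*1000).astype(np.float32)))
k=P[(np.hypot(P[...,0]-.533,P[...,1]+.121)<.024)&(P[...,2]>.015)&(P[...,2]<.05)];print("black",cv2.minEnclosingCircle((k[:,:2]*1000).astype(np.float32)))
E
```

```text
time_s: 12.68
tcp_pos: [0.5482, -0.3541, 0.03]
eef_rot: [-180.0, 0.0, 0.0]
contact_force: [-0.3, -0.2, -0.5]
gripper_width: 0.0796
gripper_force: 0.0
time_s: 13.68
tcp_pos: [0.4253, -0.1012, 0.1007]
eef_rot: [-180.0, -0.1, 0.2]
contact_force: [-0.1, -0.1, 0.6]
gripper_width: 0.0602
gripper_force: 0.0
time_s: 13.85
tcp_pos: [0.4253, -0.1033, 0.1002]
eef_rot: [180.0, -0.0, 0.0]
contact_force: [0.1, 0.4, -0.3]
gripper_width: 0.0602
gripper_force: 0.0
[array([-0.0003, -0.0003,  0.0957]), array([ 0.  , -0.  ,  0.03])]
tin ((550.0857543945312, -354.2497253417969), 31.674039840698242) [ 0.54968573 -0.35393097] [0.03914632 0.04492205 0.05076248]
pale ((425.2124328613281, -102.84929656982422), 12.768641471862793)
black ((534.1253662109375, -121.20944213867188), 14.831443786621094)
```

View pics/s1.png

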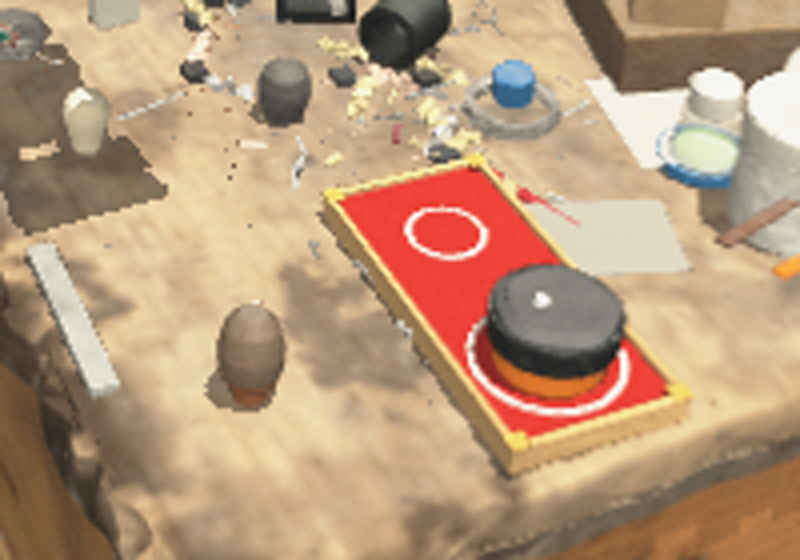

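The tin sits centred on the ring at (.5497,-.3540), level. Next, the pale handle.

In the tool's units: 0.0945 m is 0.126, 0.06 m is 0.08.

```bash
echo '0,0,0.04,0,0,0 | 0,0,0.08,0,0,0 | 0,0,0.1067,0,0,0 | 0,0,0.12,0,0,0 | 0,0,0.126,0,0,0 | 0,0,0.126,0,0,0 | 0,0,0.126,0,0,0' | python3 -m pendant && echo '0,0,0,0,0,0 | 0,0,0,0,0,0 | 0,0,0,0,0,0 | 0,0,0,0,0,0 | 0,0,0,0,0,0 | 0,0,0,0,0,0 | 0,0,0,0,0,0' | python3 -m pendant 0.015 12 && echo '0,0,-0.0267,0,0,0 | 0,0,-0.0667,0,0,0 | 0,0,-0.1067,0,0,0 | 0.0267,0.0267,-0.12,0,0,0 | 0.0533,0.0667,-0.12,0,0,0 | 0.08,0.1,-0.12,0,0,0 | 0.1067,0.1333,-0.12,0,0,0 | 0.1333,0.1667,-0.12,0,0,0 | 0.1533,0.1933,-0.12,0,0,0 | 0.1733,0.208,-0.1067,0,0,0 | 0.1733,0.208,-0.08,0,0,0 | 0.1733,0.208,-0.0533,0,0,0' | python3 -m pendant && echo '0,0,0,0,0,0 | 0,0,0,0,0,0' | python3 -m pendant; python3 - <<'E'
from h import *
from plant import r
print(go([.5548,-.2590,.017],0))
c=r.capture("wrist");cv2.imwrite("pics/w5.png",c["frame"][:,:,::-1])
E
```

```text
time_s: 14.58
tcp_pos: [0.4254, -0.1034, 0.0058]
eef_rot: [180.0, 0.0, -0.0]
contact_force: [0.7, 0.4, 0.1]
gripper_width: 0.0598
gripper_force: 0.0
time_s: 15.17
tcp_pos: [0.4252, -0.103, 0.0058]
eef_rot: [-180.0, -0.0, 0.0]
contact_force: [-0.1, 0.5, 1.4]
gripper_width: 0.0236
gripper_force: 12.0
time_s: 16.17
tcp_pos: [0.5561, -0.2601, 0.045]
eef_rot: [180.0, -0.1, -0.1]
contact_force: [-0.5, 0.1, -1.0]
gripper_width: 0.0237
gripper_force: 12.0
time_s: 16.33
tcp_pos: [0.5541, -0.259, 0.0446]
eef_rot: [-180.0, 0.2, 0.0]
contact_force: [1.2, 0.3, 1.0]
gripper_width: 0.0237
gripper_force: 12.0
[array([0.0008, 0.    , 0.0276]), array([-0.02,  0.18,  0.01])]
```

View pics/w5.png

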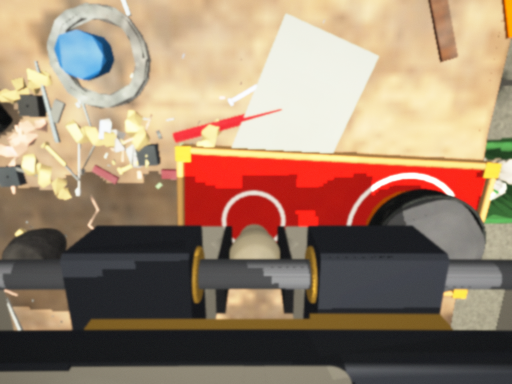

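The pale handle is held upright in line with the small circle (column 254). I'll lower it.

In the tool's units: 0.0255 m is 0.034, 0.018 m is 0.024.

```bash
echo '0,0,0.0133,0,0,0 | 0,0,0.024,0,0,0 | 0,0,0.0307,0,0,0 | 0,0,0.034,0,0,0 | 0,0,0.034,0,0,0 | 0,0,0.034,0,0,0' | python3 -m pendant && echo '0,0,0.0013,0,0,0 | 0,0,0.0024,0,0,0 | 0,0,0.0024,0,0,0' | python3 -m pendant
```

```text
time_s: 16.88
tcp_pos: [0.5552, -0.259, 0.0202]
eef_rot: [180.0, 0.0, 0.0]
contact_force: [0.3, 0.5, -0.4]
gripper_width: 0.0236
gripper_force: 12.0
time_s: 17.13
tcp_pos: [0.5552, -0.259, 0.0184]
eef_rot: [-180.0, -0.0, 0.0]
contact_force: [0.6, -0.7, 0.1]
gripper_width: 0.0234
gripper_force: 12.0
```

In the tool's units: 0.0015 m is 0.002, 0.0008 m is 0.0011.

```bash
echo '0,0,0.0011,0,0,0 | 0,0,0.002,0,0,0 | 0,0,0.002,0,0,0' | python3 -m pendant
```

```text
time_s: 17.38
tcp_pos: [0.5557, -0.2591, 0.0177]
eef_rot: [180.0, -0.1, 0.0]
contact_force: [-1.5, 0.8, 6.7]
gripper_width: 0.0238
gripper_force: 12.0
```

In the tool's units: -0.138 m is -0.184, -0.07 m is -0.0933.

```bash
echo '0,0,0,0,0,0 | 0,0,0,0,0,0 | 0,0,0,0,0,0 | 0,0,0,0,0,0' | python3 -m pendant 0.036 && echo '0,0,-0.02,0,0,0 | 0,0,-0.0533,0,0,0 | 0,0,-0.0933,0,0,0 | -0.008,-0.04,-0.1067,0,0,0 | -0.016,-0.08,-0.1067,0,0,0 | -0.024,-0.12,-0.1067,0,0,0 | -0.0287,-0.16,-0.1067,0,0,0 | -0.0287,-0.184,-0.1067,0,0,0 | -0.0287,-0.184,-0.1067,0,0,0 | -0.0287,-0.184,-0.1067,0,0,0' | python3 -m pendant && echo '0,0,0,0,0,0' | python3 -m pendant 0.055; python3 - <<'E'
from h import *
from plant import r
c=r.capture("wrist");cv2.imwrite("pics/w6.png",c["frame"][:,:,::-1]);P=cloud(c);ok=(c["z_map"]>0)&(P[...,2]<.07)
k=P[(np.hypot(P[...,0]-.534,P[...,1]+.121)<.024)&(P[...,2]>.015)&(P[...,2]<.05)];ctr,rr=cv2.minEnclosingCircle((k[:,:2]*1000).astype(np.float32));print("black",ctr,rr)
for a in(-60,-45,-30,-15,0,15,30,45,60,90):
    d=np.array([-np.sin(np.radians(a)),np.cos(np.radians(a))]);q=P[...,:2]-np.array(ctr)/1000;y=q@d;x=q@[-d[1],d[0]]
    print(a,[np.percentile(P[...,2][m],[50,99]).round(4) if (m:=ok&(abs(x)<.011)&(s*y>.02)&(s*y<.051)).sum()>50 else None for s in(1,-1)])
print(go([.534,-.1213,.005],0))
s=r.capture("scene");cv2.imwrite("pics/s2.png",cv2.resize(s["frame"][230:310,270:380,::-1],None,fx=5,fy=5,interpolation=2))
E
```

```text
time_s: 17.72
tcp_pos: [0.5551, -0.2591, 0.0167]
eef_rot: [-180.0, 0.0, 0.0]
contact_force: [-0.2, -0.3, 0.6]
gripper_width: 0.0355
gripper_force: 0.0
time_s: 18.55
tcp_pos: [0.5338, -0.1201, 0.0971]
eef_rot: [-180.0, -0.0, 0.1]
contact_force: [-0.2, -1.5, 0.3]
gripper_width: 0.036
gripper_force: 0.0
time_s: 18.63
tcp_pos: [0.5337, -0.1211, 0.0968]
eef_rot: [180.0, 0.0, 0.0]
contact_force: [0.3, -0.6, -0.3]
gripper_width: 0.0389
gripper_force: 0.0
black (534.7191772460938, -121.6037826538086) 14.588838577270508
-60 [array([0.0011, 0.0076]), array([0.0012, 0.0051])]
-45 [array([0.0009, 0.0025]), array([0.0011, 0.0049])]
-30 [array([0.0009, 0.0026]), array([0.001 , 0.0066])]
-15 [array([0.0009, 0.0026]), array([0.0011, 0.0069])]
0 [array([0.0009, 0.0099]), array([0.0011, 0.0075])]
15 [array([0.0012, 0.0105]), array([0.001 , 0.0072])]
30 [array([0.0016, 0.0105]), array([0.001 , 0.0062])]
45 [array([0.0012, 0.0106]), array([0.001 , 0.0062])]
60 [array([0.001 , 0.0084]), array([0.0011, 0.0098])]
90 [array([0.001 , 0.0024]), array([0.0012, 0.0102])]
[array([ 0.0004, -0.0002,  0.0917]), array([ 0.  ,  0.01, -0.01])]
```

View pics/s2.png

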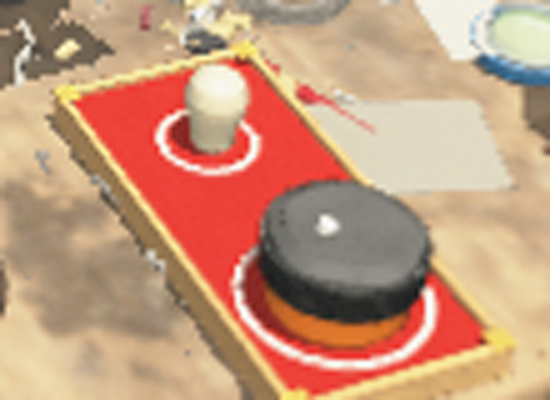

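Red kit is done and standing. For the black handle I'll use yaw −45 with tips at 7 mm, which clears the chips.

In the tool's units: 0.09 m is 0.12, 0.0006 m is 0.0008, 45 degrees is 0.25.

```bash
echo '0.0008,0,0.0133,0,0,0.0389 | 0.0008,0,0.0267,0,0,0.0778 | 0.0008,0,0.04,0,0,0.1167 | 0.0008,0,0.0533,0,0,0.1556 | 0.0008,0,0.06,0,0,0.1944 | 0.0008,0,0.06,0,0,0.2333 | 0.0008,0,0.0667,0,0,0.25 | 0.0008,0,0.0933,0,0,0.25 | 0.0008,0,0.1107,0,0,0.25 | 0.0008,0,0.12,0,0,0.25 | 0.0008,0,0.12,0,0,0.25 | 0.0008,0,0.12,0,0,0.25' | python3 -m pendant 0.055 && echo '0,0,0,0,0,0 | 0,0,0,0,0,0 | 0,0,0,0,0,0 | 0,0,0,0,0,0 | 0,0,0,0,0,0 | 0,0,0,0,0,0' | python3 -m pendant 0.015 12
```

```text
time_s: 19.73
tcp_pos: [0.5341, -0.1216, 0.0067]
eef_rot: [180.0, 0.0, -45.0]
contact_force: [-0.4, 0.5, 1.7]
gripper_width: 0.0549
gripper_force: 0.0
time_s: 20.23
tcp_pos: [0.5345, -0.121, 0.0073]
eef_rot: [-180.0, -0.0, -45.0]
contact_force: [-0.5, -0.9, 2.4]
gripper_width: 0.0275
gripper_force: 12.0
```

In the tool's units: -0.11 m is -0.1467, -0.04 m is -0.0533, -45 degrees is -0.25.

```bash
echo '0,0,-0.0267,0,0,0 | 0,0,-0.0533,0,0,-0.0333 | 0,0,-0.08,0,0,-0.0667 | 0,0,-0.1067,0,0,-0.1 | 0,0,-0.1333,0,0,-0.1333 | 0,0,-0.1467,0,0,-0.1667 | 0,0,-0.1467,0,0,-0.2 | 0,0,-0.1467,0,0,-0.2333 | 0,0,-0.1467,0,0,-0.25 | 0,0,-0.1467,0,0,-0.25 | 0,0,-0.1467,0,0,-0.25' | python3 -m pendant && echo '0,-0.0267,0,0,0,0 | 0,-0.0667,0,0,0,0 | 0.0067,-0.12,0,0,0,0 | 0.0133,-0.1733,0,0,0,0 | 0.02,-0.2267,0,0,0,0 | 0.0247,-0.2667,0,0,0,0 | 0.0247,-0.3067,0,0,0,0 | 0.0247,-0.34,0,0,0,0 | 0.0247,-0.3507,0,0,0,0 | 0.0247,-0.3507,0.04,0,0,0 | 0.0247,-0.3507,0.08,0,0,0 | 0.0247,-0.3507,0.08,0,0,0' | python3 -m pendant && echo '0,0,0,0,0,0' | python3 -m pendant; python3 - <<'E'
from h import *
from plant import r
print(go([.553,.142,.0193],0))
c=r.capture("wrist");cv2.imwrite("pics/w7.png",c["frame"][:,:,::-1])
E
```

```text
time_s: 21.15
tcp_pos: [0.5341, -0.121, 0.1169]
eef_rot: [-180.0, 0.0, -0.1]
contact_force: [0.2, 0.6, 0.6]
gripper_width: 0.0274
gripper_force: 12.0
time_s: 22.15
tcp_pos: [0.5491, 0.1403, 0.0518]
eef_rot: [179.8, 0.4, -0.1]
contact_force: [-1.5, -1.6, 0.4]
gripper_width: 0.0278
gripper_force: 12.0
time_s: 22.23
tcp_pos: [0.5516, 0.1409, 0.0558]
eef_rot: [179.9, 0.2, -0.1]
contact_force: [1.5, -0.6, 0.5]
gripper_width: 0.0278
gripper_force: 12.0
[array([ 0.0015, -0.0012,  0.0365]), array([ 0.14,  0.19, -0.06])]
```

View pics/w7.png

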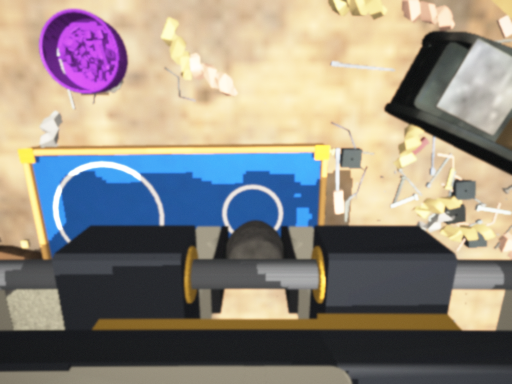

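The black handle is held at column 255 and the circle is at ≈252. I'll lower it.

The manual's scale: shifts go in shares of 0.75 m and turns go in shares of pi rad. Converting my numbers, 0.034 m is 0.0453, 0.03 m is 0.04.

```bash
echo '0,0,0.016,0,0,0 | 0,0,0.0293,0,0,0 | 0,0,0.04,0,0,0 | 0,0,0.0453,0,0,0 | 0,0,0.0453,0,0,0 | 0,0,0.0453,0,0,0 | 0,0,0.0453,0,0,0' | python3 -m pendant && echo '0,0,0.0011,0,0,0 | 0,0,0.002,0,0,0 | 0,0,0.002,0,0,0' | python3 -m pendant
```

```text
time_s: 22.87
tcp_pos: [0.553, 0.1421, 0.0234]
eef_rot: [-180.0, -0.0, 0.0]
contact_force: [0.2, 0.3, -0.2]
gripper_width: 0.0273
gripper_force: 12.0
time_s: 23.12
tcp_pos: [0.5527, 0.142, 0.0215]
eef_rot: [-180.0, -0.0, 0.0]
contact_force: [-0.5, -0.3, -0.0]
gripper_width: 0.0273
gripper_force: 12.0
```

In the tool's units: 0.0015 m is 0.002, 0.0008 m is 0.0011.

```bash
echo '0,0,0.0011,0,0,0 | 0,0,0.002,0,0,0 | 0,0,0.002,0,0,0' | python3 -m pendant && echo '0,0,0.0008,0,0,0 | 0,0,0.0013,0,0,0 | 0,0,0.0013,0,0,0' | python3 -m pendant
```

```text
time_s: 23.37
tcp_pos: [0.5526, 0.1419, 0.0197]
eef_rot: [180.0, 0.0, 0.0]
contact_force: [0.3, 0.4, -1.0]
gripper_width: 0.0275
gripper_force: 12.0
time_s: 23.62
tcp_pos: [0.5528, 0.142, 0.0193]
eef_rot: [180.0, -0.0, 0.0]
contact_force: [-1.5, 0.2, 3.9]
gripper_width: 0.0278
gripper_force: 12.0
```

In the tool's units: -0.1228 m is -0.1637, -0.115 m is -0.1533.

```bash
echo '0,0,0,0,0,0 | 0,0,0,0,0,0 | 0,0,0,0,0,0 | 0,0,0,0,0,0' | python3 -m pendant 0.039 && echo '0,0,-0.02,0,0,0 | 0,0,-0.0533,0,0,0 | 0,0,-0.0933,0,0,0 | -0.04,0.0067,-0.1067,0,0,0 | -0.08,0.016,-0.1067,0,0,0 | -0.12,0.0267,-0.1067,0,0,0 | -0.1533,0.036,-0.1067,0,0,0 | -0.1637,0.036,-0.1067,0,0,0 | -0.1637,0.036,-0.1067,0,0,0 | -0.1637,0.036,-0.1067,0,0,0' | python3 -m pendant && echo '0,0,0,0,0,0' | python3 -m pendant 0.075; python3 - <<'E'
from h import *
from plant import r
c=r.capture("wrist");P=cloud(c);ok=(c["z_map"]>0)&(P[...,2]<.07)
k=P[(np.hypot(P[...,0]-.43,P[...,1]-.115)<.03)&(P[...,2]>.008)&(P[...,2]<.05)];ctr,rr=cv2.minEnclosingCircle((k[:,:2]*1000).astype(np.float32));print("screw",ctr,rr,k[:,:2].min(0),k[:,:2].max(0))
for a in(-45,-15,0,15,45):
    d=np.array([-np.sin(np.radians(a)),np.cos(np.radians(a))]);q=P[...,:2]-[.43,.115];y=q@d;x=q@[-d[1],d[0]]
    print(a,[np.percentile(P[...,2][m],[50,99]).round(4) if (m:=ok&(abs(x)<.011)&(s*y>.027)&(s*y<.061)).sum()>50 else None for s in(1,-1)])
print(go([.43,.115,.0075],0))
s=r.capture("scene");cv2.imwrite("pics/s3.png",cv2.resize(s["frame"][130:230,170:330,::-1],None,fx=5,fy=5,interpolation=2))
E
```

```text
time_s: 23.95
tcp_pos: [0.5526, 0.1419, 0.0187]
eef_rot: [180.0, 0.0, 0.0]
contact_force: [0.5, 0.1, 0.2]
gripper_width: 0.0384
gripper_force: 0.0
time_s: 24.78
tcp_pos: [0.4304, 0.1154, 0.0994]
eef_rot: [-180.0, -0.1, 0.1]
contact_force: [0.3, 1.1, 0.4]
gripper_width: 0.0391
gripper_force: 0.0
time_s: 24.87
tcp_pos: [0.431, 0.1156, 0.0991]
eef_rot: [-180.0, -0.1, 0.0]
contact_force: [0.5, -0.8, 0.1]
gripper_width: 0.0419
gripper_force: 0.0
screw (429.23883056640625, 115.34420013427734) 22.338682174682617 [0.40698836 0.09375735] [0.45132127 0.137033  ]
-45 [array([0.0011, 0.0027]), array([0.0008, 0.0023])]
-15 [array([0.001 , 0.0025]), array([0.001 , 0.0025])]
0 [array([0.001 , 0.0026]), array([0.001 , 0.0024])]
15 [array([0.001 , 0.0026]), array([0.0011, 0.0025])]
45 [array([0.001 , 0.0026]), array([0.001 , 0.0029])]
[array([-0.0009,  0.0004,  0.0914]), array([-0.  , -0.02,  0.01])]
```

View pics/s3.png

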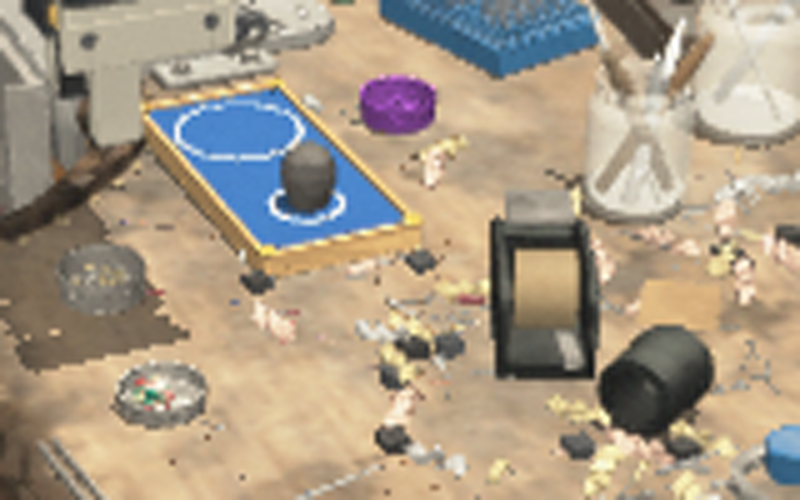

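The black handle stands in its circle (308,180 here). Before placing the tin I need the height of the grey block beside the blue tray.

In the tool's units: 0.0905 m is 0.1207, 0.088 m is 0.1173.

```bash
python3 - <<'E'
from h import *
c=np.load("top0.npz");P=cloud(c)
for lo,hi in((.28,.29),(.29,.30),(.30,.31),(.31,.32),(.32,.33),(.33,.34),(.34,.36)):
    m=(P[...,1]>lo)&(P[...,1]<hi)&(P[...,0]>.48)&(P[...,0]<.62)&(c["z_map"]>0);print(lo,np.percentile(P[...,2][m],[50,95,100]).round(3))
E
echo '-0.0013,0.0005,0.04,0,0,0 | -0.0013,0.0005,0.08,0,0,0 | -0.0013,0.0005,0.1067,0,0,0 | -0.0013,0.0005,0.1173,0,0,0 | -0.0013,0.0005,0.1207,0,0,0 | -0.0013,0.0005,0.1207,0,0,0 | -0.0013,0.0005,0.1207,0,0,0' | python3 -m pendant 0.075 && echo '0,0,0,0,0,0 | 0,0,0,0,0,0 | 0,0,0,0,0,0 | 0,0,0,0,0,0 | 0,0,0,0,0,0 | 0,0,0,0,0,0 | 0,0,0,0,0,0' | python3 -m pendant 0.03 20
```

```text
0.28 [0.002 0.017 0.019]
0.29 [-0.001  0.007  0.012]
0.3 [-0.001  0.009  0.012]
0.31 [-0.001  0.009  0.015]
0.32 [0.001 0.009 0.012]
0.33 [0.004 0.012 0.015]
0.34 [0.006 0.015 0.023]
time_s: 25.55
tcp_pos: [0.4297, 0.115, 0.009]
eef_rot: [-180.0, -0.0, 0.0]
contact_force: [0.3, -0.9, 0.2]
gripper_width: 0.0748
gripper_force: 0.0
time_s: 26.13
tcp_pos: [0.429, 0.1146, 0.0086]
eef_rot: [-180.0, -0.0, 0.0]
contact_force: [-0.5, 0.4, 4.1]
gripper_width: 0.042
gripper_force: 20.0
```

No obstacle over about 23 mm. I'll carry the screw tin over.

In the tool's units: -0.122 m is -0.1627, 0.1215 m is 0.162.

```bash
echo '0,0,-0.0267,0,0,0 | 0,0,-0.0667,0,0,0 | 0,0,-0.1067,0,0,0 | 0.0267,-0.0267,-0.1067,0,0,0 | 0.06,-0.06,-0.1067,0,0,0 | 0.0933,-0.0933,-0.1067,0,0,0 | 0.12,-0.12,-0.1067,0,0,0 | 0.1467,-0.1467,-0.1067,0,0,0 | 0.162,-0.1627,-0.1,0,0,0 | 0.162,-0.1627,-0.0733,0,0,0 | 0.162,-0.1627,-0.0467,0,0,0 | 0.162,-0.1627,-0.0467,0,0,0' | python3 -m pendant && echo '0,0,0,0,0,0 | 0,0,0,0,0,0' | python3 -m pendant; python3 - <<'E'
from h import *
from plant import r
print(go([.5505,.237,.0206],0))
c=r.capture("wrist");cv2.imwrite("pics/w8.png",c["frame"][:,:,::-1])
E
```

```text
time_s: 27.13
tcp_pos: [0.548, 0.235, 0.0391]
eef_rot: [179.8, 0.3, -0.0]
contact_force: [-0.4, -0.3, -0.8]
gripper_width: 0.0423
gripper_force: 20.0
time_s: 27.3
tcp_pos: [0.5507, 0.2366, 0.0441]
eef_rot: [180.0, -0.0, 0.0]
contact_force: [-0.3, 0.5, 0.2]
gripper_width: 0.0416
gripper_force: 20.0
[array([-0.0002, -0.0004,  0.0235]), array([ 0.  , -0.03,  0.03])]
```

View pics/w8.png

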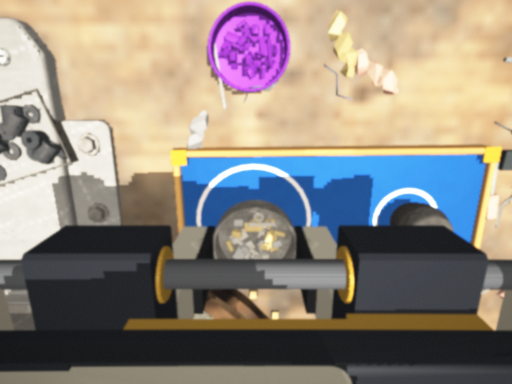

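The tin of brass screws (255,240) is lined up with the large circle (column 254). I'll lower it.

In the tool's units: 0.022 m is 0.0293, 0.0205 m is 0.0273.

```bash
echo '0,0,0.0133,0,0,0 | 0,0,0.0227,0,0,0 | 0,0,0.0273,0,0,0 | 0,0,0.0293,0,0,0 | 0,0,0.0293,0,0,0 | 0,0,0.0293,0,0,0' | python3 -m pendant && echo '0,0,0.0011,0,0,0 | 0,0,0.0019,0,0,0 | 0,0,0.0019,0,0,0' | python3 -m pendant
```

```text
time_s: 27.85
tcp_pos: [0.5505, 0.2366, 0.0214]
eef_rot: [180.0, -0.0, 0.0]
contact_force: [0.2, -0.3, -0.1]
gripper_width: 0.0419
gripper_force: 20.0
time_s: 28.1
tcp_pos: [0.5506, 0.2367, 0.0206]
eef_rot: [-180.0, -0.0, 0.0]
contact_force: [-1.7, -1.3, 5.2]
gripper_width: 0.0416
gripper_force: 20.0
```

Contact made. I'll release, back away and check everything from the top.

In the tool's units: -0.2 m is -0.2667, -0.18 m is -0.24.

```bash
echo '0,0,0,0,0,0 | 0,0,0,0,0,0 | 0,0,0,0,0,0 | 0,0,0,0,0,0' | python3 -m pendant 0.054 && echo '0,0,-0.0133,0,0,0 | 0,0,-0.04,0,0,0 | 0,0,-0.08,0,0,0 | 0,0,-0.1333,0,0,0 | 0,0,-0.1867,0,0,0 | -0.0533,-0.0267,-0.24,0,0,0 | -0.0933,-0.0667,-0.2667,0,0,0 | -0.1333,-0.1067,-0.2667,0,0,0 | -0.16,-0.16,-0.2667,0,0,0 | -0.1867,-0.2,-0.2667,0,0,0 | -0.2,-0.24,-0.2667,0,0,0 | -0.2,-0.2667,-0.2667,0,0,0' | python3 -m pendant && echo '0,0,0,0,0,0 | 0,0,0,0,0,0 | 0,0,0,0,0,0' | python3 -m pendant; python3 - <<'E'
from h import *
from plant import r
t=r.capture("top");P=cloud(t)
for n,g,lo,rad in(("pitch",(.55,-.354),.033,.04),("pale",(.555,-.259),.022,.022),("screw",(.5505,.237),.02,.03),("black",(.553,.142),.022,.025),("scrap",(.422,.0075),.006,.03),("brown",(.422,-.305),.015,.024)):
    k=P[(np.hypot(P[...,0]-g[0],P[...,1]-g[1])<rad)&(P[...,2]>lo)&(P[...,2]<.08)];c,q=cv2.minEnclosingCircle((k[:,:2]*1000).astype(np.float32));print(n,np.round(c,1),round(2*q,1),np.percentile(k[:,2],99).round(3))
cv2.imwrite("pics/t9.png",cv2.resize(t["frame"][150:260,110:420,::-1],None,fx=2.5,fy=2.5,interpolation=2))
E
```

```text
time_s: 28.43
tcp_pos: [0.5503, 0.2366, 0.0199]
eef_rot: [180.0, 0.0, 0.0]
contact_force: [0.2, -0.2, -0.0]
gripper_width: 0.0537
gripper_force: 0.0
time_s: 29.43
tcp_pos: [0.3978, 0.4391, 0.2218]
eef_rot: [-179.9, -0.0, 0.1]
contact_force: [0.7, -0.4, 0.1]
gripper_width: 0.0536
gripper_force: 0.0
time_s: 29.68
tcp_pos: [0.4001, 0.4362, 0.2202]
eef_rot: [180.0, 0.0, 0.0]
contact_force: [0.0, -0.5, 0.3]
gripper_width: 0.0541
gripper_force: 0.0
pitch [ 549.5 -354.1] 62.8 0.05
pale [ 554.9 -258.2] 25.3 0.049
screw [552.2 235.4] 46.0 0.031
black [552.6 139.5] 29.2 0.049
scrap [422.2   7.5] 42.2 0.013
brown [ 421.8 -307.6] 30.5 0.051
```

View pics/t9.png

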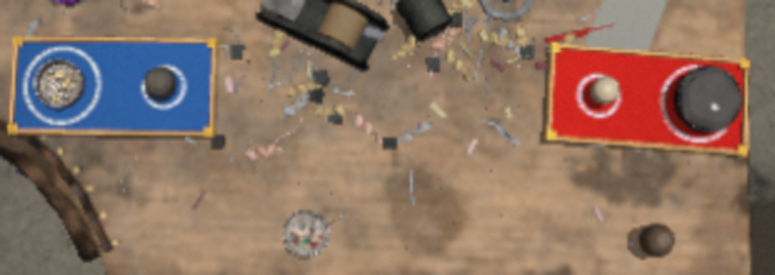

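Everything is in its place: screw tin (60,84), black handle (162,84), pale handle (602,92), pitch tin on its ring (708,98). The scrap tin and brown handle haven't moved.

```bash
python3 -c "from plant import r; print(r.close_job())"
```

```text
the job is handed in; nothing more can be done
None
```

Both kits are made up as asked and the job is handed in at about 30 s; the last top view showed every piece in its circle, with the brown handle and scrap tin unmoved.

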